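# Dock the bar lamps battery end down

## Robot

A 6-joint arm with a two-finger parallel gripper is mounted at the origin on the work surface. World frame = base frame: x ahead of the robot, y to its left, z up, the work surface at z = 0. Lengths are in mm, angles in rad, forces in N, time in s.
With the tool pointing down it reaches from about 350 to 775 mm from the base axis. Payload 7.3 kg.
Tool frame: the origin (TCP) lies at the very end of the fingers, on their centre line; the grasp point (between the pads) lies grip_point_offset behind it (grip_point_offset is the distance from the TCP to the grasp point, in mm); x points along the fingers, z is the direction in which the jaws open and shut, and the axes are right-handed (so a half turn about x gives the same grasp; the last joint's range is limited). The gripper opens to 92 mm and grips with 3 to 60 N. Pads are 19 mm wide; open, the fingers measure 130 mm over their backs; the gripper's body (75 mm by 190 mm) begins 47 mm behind the grasp point.
Start: joints at [-1.386, 0.342, 1.524, -0, 1.275, -0.146], TCP at [170.543, -496.548, 226.741] pointing down, gripper open.
Joint ranges: [-2.53, 2.53], [-0.77, 2.02], [0.04, 2.7], [-1, 4.14], [0.28, 2.66], [-3.11, 3.11]. Speed limits (rad/s): [2.57, 2.57, 3.14, 3.14, 3.14, 3.14].

## Interface

Orientations are given as [roll, pitch, yaw] about the fixed x, y, z axes, in that order (R = Rz(yaw) Ry(pitch) Rx(roll)).
In Python, from plant import * gives the robot as it stands.
- The arm moves only by the tool send_rows, never from a script. Its argument "series" is text: rows parted by semicolons, each of 5 numbers parted by spaces: the gripper's target within -1 to 1 (fully open at 1, half-way at 0, shut at -1), then the shift along the tool's x, y, z in units of 30 mm (1.0 is 30 mm), then the turn about the tool's x in units of 5 degrees (1.0 is 5 degrees). A call has 1 to 8 rows; each row is the pose to reach, as a shift and turn from the pose commanded when the call began, along the tool's axes at that moment; what a row does not reach only later rows make up. A row lasts 1/8 s, in which the tool goes at most 62.5 mm and 10.7 degrees, less where a joint would pass 70% of its speed; a pose out of reach is approached as far as the arm can. A call with a gripper value outside its range is refused whole. The fingers move at their own pace and stop on an object; the grip force is fixed at half the most. Time passes only in rows, so rows that repeat a pose let the fingers close. It gives the time, the measured TCP pose, the force and the opening at its end, in the units of the state.
- get_obs(): the state, without advancing time (a new reading comes with each control period).
- capture(name): name is "scene" or "top" or "wrist"; returns a dict with "pixels" (400x640x3 uint8, red, green, blue), "mtx" (3x3 intrinsics, pixels), "R" (3x3) and "t" (3): a world point X has camera coordinates R X + t. Camera axes: x right, y down, z forward; pixel columns grow to the right and rows downward; lengths in mm; the calibration is good to about 2 mm. A picture is of the moment at which its call begins. There is no depth.
- close_job(): hands the job in, once; it reports no verdict.
Trained networks look in a picture, given as the dict that the camera call returned (one of the last four; its "shot" number tells which), for a name from the list of things; names that differ only in an ending like _2 or _b are one class to them, and where a whole thing is asked for, a point or a joint stands for the part that bears it (a point fixed in the world has none). Each returns a list of dicts, best first, with "score" (0 to 1); they miss things now and then, are a little off and sometimes report something else, mostly with a low value. They report only what shows in the picture. A call takes as long as a camera call. They do not tell look-alikes from the thing itself.
- cut_out(picture, thing): "pixels" (400x640 bool, what is visible of it).
- place_of(picture, thing): "point" ([x, y, z] in mm, in world coordinates, good to about 4 mm: a listed point, or the origin of a listed thing).
The state is a dict: "time": time; "joint_positions": joint angles; "dq": joint speeds; "tau": joint torques, N m; "tool_pos": TCP position; "tcp_rot": TCP orientation; "contact_force": force on the tool from outside, world axes, zero at the start; "moment": the same for the moment, N m; "grip_width": finger opening in mm.
Only numpy, scipy, OpenCV 4.12 (cv2) and the standard library are available. Lean on these libraries where they do the work, as an engineer would, in place of code of your own. Each camera call takes 0.05 s, during which the arm holds its last target.

## Task

Put both bar lamps (white middle, black ends) back in the sloping charging dock, one in each berth, each with its heavy battery end at the lower end of the slope, and let go. The ends look alike; which one is heavy shows when a lamp is lifted at mid-length. Lay them in without dropping them.

Things in the scene. Friction and masses are not known exactly. Their poses are not given: they have to be found in the camera images.
- lamp_a_mid (a point): Bar lamp: square bar 220 mm long (its x axis), 28 x 28 mm, white middle 84 mm, two black ends that look alike; 0.17 to 0.24 kg. Point: its centre, 14 mm up, z up. A hidden battery in ONE end, unmarked and not told by the axes, puts the centre of mass 46 mm off the middle: held at mid-length it loads the grip with about 0.09 N m, that end down (20 N of grip holds it, 3 N sags).
- lamp_b_mid (a point): The other bar lamp: same looks, size, mass and behaviour as lamp_a; this point is its centre.
- dock_mid (a point): Fixed charging dock, deck sloping 30 deg. Point: between its two berths; x up the slope (low end at -x), y across, z square to the deck. Docked lamps: centres at y = +-40 mm, x = z = 0, along x, on saddles at x = +-75 mm (30 mm long; cheeks 38 mm apart, reaching z = 0); mid-length is open, deck at z = -39 mm. Stop at the low end: x = -117 mm, to z = 9 mm. A freed lamp stays or slides to the stop.
Things that resemble listed ones, but are neither listed nor needed, are in the scene too. What is shaped like the part that bears lamp_b_mid but blue is not meant.

How it is judged (in metres and radians):
At the end, for the whole second after the job is handed in: Each lamp lies at rest in a berth of its own: centre within 22 mm of the berth's centre along the slope, 12 mm across and 9 mm in height, within 10 degrees of the berth's direction, heavy end at the lower end; released (x of lamp_a_mid in the frame of dock_mid between -0.022 and 0.022 m and z of lamp_a_mid in the frame of dock_mid between -0.009 and 0.009 m and (y of lamp_a_mid in the frame of dock_mid between 0.028 and 0.052 m or y of lamp_a_mid in the frame of dock_mid between -0.052 and -0.028 m) and angle between the x axis of each of lamp_a_mid, lamp_b_mid and the x axis of dock_mid, either way round below 0.17 rad and angle between lamp_a_mid's own x axis and vertical above 1.92 rad and linear speed of each of lamp_a, lamp_b below 0.02 m/s and x of lamp_b_mid in the frame of dock_mid between -0.022 and 0.022 m and z of lamp_b_mid in the frame of dock_mid between -0.009 and 0.009 m and (y of lamp_b_mid in the frame of dock_mid between 0.028 and 0.052 m or y of lamp_b_mid in the frame of dock_mid between -0.052 and -0.028 m) and angle between lamp_b_mid's own x axis and vertical below 1.22 rad); the robot touches nothing.
It fails at once if a lamp is dropped or thrown (faster than 0.9 m/s while not held) ((linear speed of lamp_a above 0.9 m/s and contact force between the fingers and lamp_a below 0.05 N) or (linear speed of lamp_b above 0.9 m/s and contact force between the fingers and lamp_b below 0.05 N)).
It also fails if it takes over 72 s, if anything falls off the work surface, if the arm or the gripper's body presses on something with over 40 N, if the wrist force passes 120 N, or if a joint passes its speed limit or range.

## Working session

There is one attempt and no reset: what is moved stays moved. The work goes in short steps, Python scripts to look and compute and a tool call to move; the robot and the scene stay as the last step left them, time stands still between calls to the robot, and variables do not carry over. Pictures are saved under pics/ and viewed, and the job is handed in when it is done.

Besides the shell and the picture viewer there is one more tool, called after ">>>" by a JSON object that holds its "name" and its "arguments". send_rows: Moves the arm, as the interface text tells. Its arguments: {"type":"object","properties":{"series":{"type":"string"}},"required":["series"]}

```bash
ls; mkdir -p pics; python3 - <<'E'
from plant import *
import cv2
o=get_obs();print({k:(v if not hasattr(v,'__len__') else [round(float(x),3) for x in v]) for k,v in o.items()})
try: print(grip_point_offset)
except Exception as e: print(e)
for n in ["scene","top","wrist"]:
    c=capture(n); cv2.imwrite(f"pics/{n}0.png",c["pixels"][:,:,::-1])
    print(n,c["mtx"].tolist(),c["R"].round(4).tolist(),c["t"].round(1).tolist())
    for th in ["lamp_a_mid","dock_mid"]:
        print(th,[(p["score"],[round(float(x)) for x in p["point"]]) for p in place_of(c,th)])
E
```

```text
pics
{'time': 0.0, 'joint_positions': [-1.386, 0.343, 1.525, -0.0, 1.275, -0.146], 'dq': [-0.0, -0.001, 0.0, -0.002, -0.0, -0.001], 'tau': [-0.0, -43.124, -24.423, 0.072, 0.056, -0.0], 'tool_pos': [170.449, -496.126, 226.055], 'tcp_rot': [3.031, 1.569, 1.791], 'contact_force': [-0.085, -0.018, 0.428], 'moment': [0.028, -0.034, -0.0], 'grip_width': 91.93608735784935}
18.8
scene [[499.36745027880414, 0.0, 314.7283665958087], [0.0, 499.36745027880414, 210.4717713472033], [0.0, 0.0, 1.0]] [[0.2495, 0.9683, 0.0158], [0.7156, -0.1734, -0.6766], [-0.6524, 0.1801, -0.7362]] [-111.5, -234.1, 1726.7]
lamp_a_mid [(0.6, [533, -305, 17])]
dock_mid [(0.8, [553, 35, 110])]
top [[511.72633280918933, 0.0, 319.62684888638057], [0.0, 511.72633280918933, 199.1008957934265], [0.0, 0.0, 1.0]] [[-0.0015, -0.9998, 0.0176], [-0.9939, -0.0005, -0.1106], [0.1105, -0.0176, -0.9937]] [-8.5, 413.0, 1381.3]
lamp_a_mid [(0.8, [532, -306, 16])]
dock_mid [(0.56, [547, 34, 110])]
wrist [[310.5338871913309, 0.0, 319.14053099928987], [0.0, 310.5338871913309, 202.3447129909952], [0.0, 0.0, 1.0]] [[0.324, -0.9461, -0.0008], [-0.9116, -0.3124, 0.2672], [-0.253, -0.0859, -0.9637]] [-524.2, -33.4, 389.5]
lamp_a_mid []
dock_mid []
```

View pics/scene0.png

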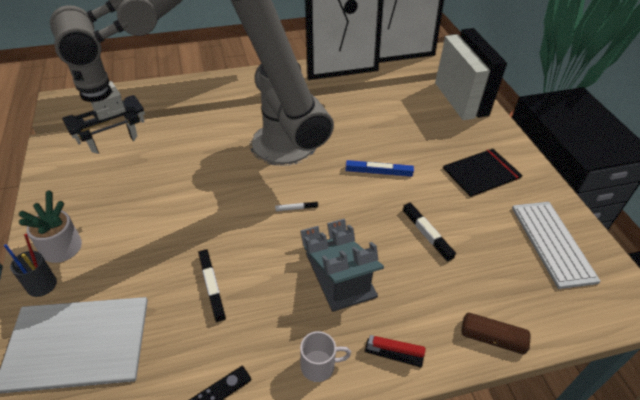

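View pics/top0.png

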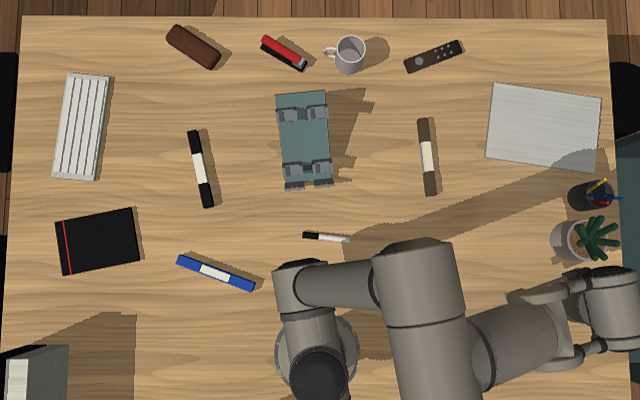

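View pics/wrist0.png

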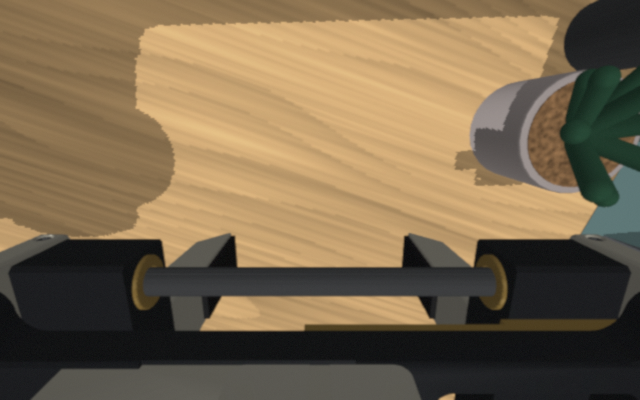

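The scene picture shows lamp candidates at (212,284) and (429,231). The top picture has the same two at (428,157) and (200,168). Look-alikes are the blue bar at top (215,272) and the pen at (325,237), which are neither the right colour nor size. The dock's tall end is at the far side (+x), so low is at −x.

```bash
cat > h.py <<'E'
from plant import *
import numpy as np, cv2
from scipy.spatial.transform import Rotation as Ro
def ray(c,u,v,z):
    d=c["R"].T@np.linalg.inv(c["mtx"])@np.array([u,v,1.]); o=-c["R"].T@c["t"]
    return o+d*(z-o[2])/d[2]
def proj(c,X):
    p=(c["R"]@np.asarray(X,float).T).T+c["t"]; p=p@c["mtx"].T; return p[:,:2]/p[:,2:]
def crop(c,u0,v0,u1,v1,s,name):
    cv2.imwrite(name,cv2.resize(c["pixels"][v0:v1,u0:u1,::-1],None,fx=s,fy=s,interpolation=cv2.INTER_CUBIC))
def Rt():
    return Ro.from_euler('xyz',get_obs()["tcp_rot"]).as_matrix()
E
python3 - <<'E'
from h import *
print(Rt().round(3).tolist())
t=capture("top"); s=capture("scene")
for c,n in((t,'top'),(s,'scene')):
    for d in cut_out(c,"lamp_a_mid"):
        m=d["pixels"].astype(np.uint8); (a,b),wh,an=cv2.minAreaRect(np.argwhere(m)[:,::-1].astype(np.float32))
        box=cv2.boxPoints(((a,b),wh,an))
        print(n,round(d["score"],2),m.sum(),round(a),round(b),[round(x,1) for x in wh],[ray(c,u,v,20 )[:2].round().tolist() for u,v in box],ray(c,a,b,21)[:2].round(1))
    print(n,[(p["score"],[round(float(x)) for x in p["point"]]) for p in place_of(c,"lamp_b_mid")],[(p["score"],[round(float(x)) for x in p["point"]]) for p in place_of(c,"dock_mid")])
crop(t,170,80,470,220,2.6,"pics/tc.png"); crop(s,190,190,470,320,2.8,"pics/sc.png")
E
```

```text
[[-0.0, 0.946, 0.325], [0.0, 0.325, -0.946], [-1.0, -0.0, -0.0]]
top 0.71 914 426 157 [78.9, 11.9] [[641.0, -279.0], [645.0, -312.0], [424.0, -332.0], [420.0, -299.0]] [ 531.3 -305.4]
top [(0.58, [498, 328, 16])] [(0.96, [549, 32, 110])]
scene 0.57 829 211 285 [73.8, 12.3] [[422.0, -334.0], [418.0, -301.0], [654.0, -279.0], [656.0, -308.0]] [ 544.7 -305. ]
scene [(0.84, [210, 272, 14]), (0.65, [500, 324, 12])] [(0.94, [554, 35, 111])]
```

View pics/tc.png

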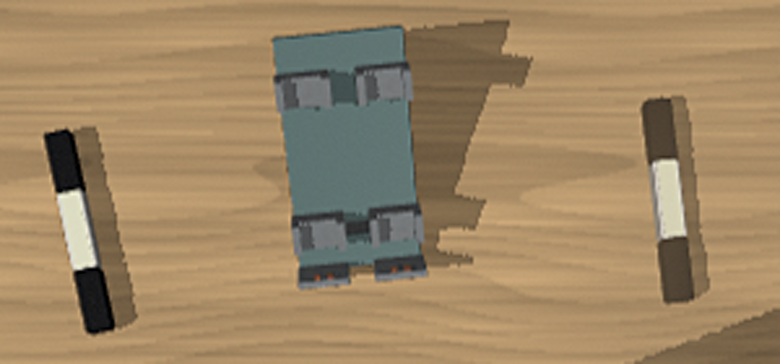

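View pics/sc.png

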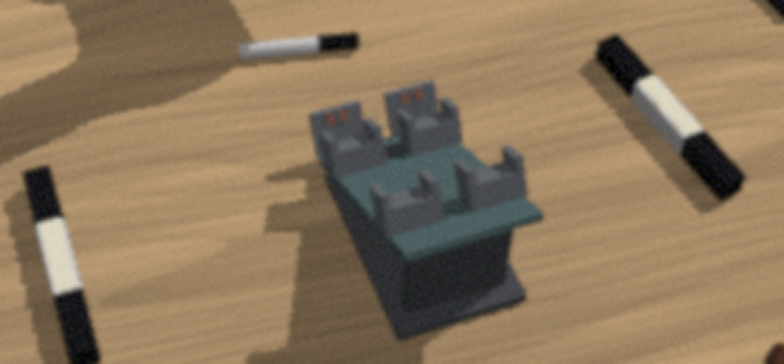

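```bash
cat >> h.py <<'E'
def dockR(yaw,tilt=30): return Ro.from_euler('ZY',[yaw,-tilt],degrees=True).as_matrix()
def lines():
    L=[]
    for y in(40,-40):
        for x0 in(-90,60):
            for yy in(y-19,y+19):
                for zz in (0,-14): L.append(((x0,yy,zz),(x0+30,yy,zz)))
            for xx in (x0,x0+30): L.append(((xx,y-19,-14),(xx,y+19,-14)))
        L.append(((-117,y-19,9),(-117,y+19,9)))
    return L
def overlay(c,p,yaw,box,s,name):
    u0,v0,u1,v1=box
    im=cv2.resize(c["pixels"][v0:v1,u0:u1,::-1],None,fx=s,fy=s,interpolation=cv2.INTER_CUBIC)
    for a,b in lines():
        q=proj(c,np.array([dockR(yaw)@np.array(a)+p,dockR(yaw)@np.array(b)+p]))
        q=((q-[u0,v0]+.5)*s).astype(int); cv2.line(im,tuple(map(int,q[0])),tuple(map(int,q[1])),(0,255,255),1)
    cv2.imwrite(name,im)
E
python3 - <<'E'
from h import *
t=capture("top"); s=capture("scene")
p=np.array([550,34,110.])
overlay(t,p,4,(265,80,345,200),5,"pics/t1.png");overlay(s,p,4,(295,215,390,310),6,"pics/s1.png")
a=cv2.imread("pics/t1.png");b=cv2.imread("pics/s1.png");
b=cv2.resize(b,(400,400));o=np.zeros((600,800,3),np.uint8);o[:,:400]=a;o[:400,400:]=b;cv2.imwrite("pics/o1.png",o)
# white part of lamps in both
for c,n in((t,'top'),(s,'scene')):
  hsv=cv2.cvtColor(c["pixels"],cv2.COLOR_RGB2HSV)
  for g in ([530,-305,28],[499,326,28]):
    u,v=proj(c,[g])[0]; w=((hsv[:,:,1]<70)&(hsv[:,:,2]>115)).astype(np.uint8)
    k,lab,st,ce=cv2.connectedComponentsWithStats(w)
    j=1+np.argmin(np.hypot(*(ce[1:]-[u,v]).T)+1e3*(st[1:,4]<60))
    r=cv2.minAreaRect(np.argwhere(lab==j)[:,::-1].astype(np.float32))
    bx=cv2.boxPoints(r); W=np.array([ray(c,x,y,26)[:2] for x,y in bx])
    print(n,g,ce[j].round(1),st[j,4],ray(c,*r[0],24)[:2].round(1),W.round().tolist())
E
```

```text
top [530, -305, 28] [426.3 156.2] 359 [ 533.1 -305.2] [[574.0, -284.0], [578.0, -317.0], [492.0, -325.0], [488.0, -292.0]]
top [499, 326, 28] [199. 168.] 305 [498.7 322.8] [[537.0, 345.0], [543.0, 319.0], [460.0, 299.0], [454.0, 326.0]]
scene [530, -305, 28] [210.4 281. ] 325 [ 533.9 -304.6] [[492.0, -324.0], [489.0, -292.0], [577.0, -285.0], [579.0, -316.0]]
scene [499, 326, 28] [428.7 227.6] 238 [498.3 326.7] [[463.0, 301.0], [446.0, 329.0], [536.0, 349.0], [551.0, 322.0]]
```

View pics/o1.png

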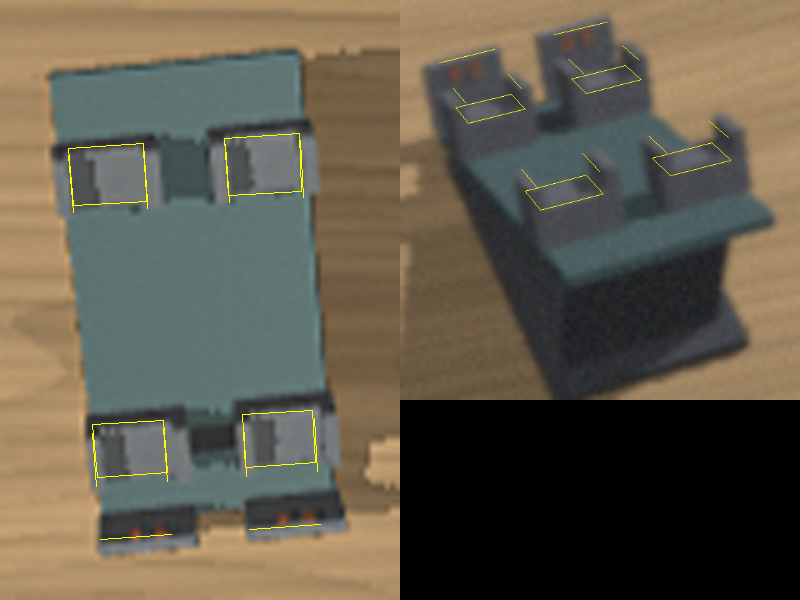

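Both lamps are chosen by their white middle and black ends. They lie at (533,-305) with yaw 5.2° and (499,325) with yaw 13°. The overlay fits the dock at (550,33.5,110) with yaw about 4.3°, and the stop (low end) is near the robot.

```bash
cat >> h.py <<'E'
def go(x,y,z,yaw):
    o=get_obs(); R=Rt(); d=R.T@(np.array([x,y,z])-o["tool_pos"])/30
    cur=np.degrees(np.arctan2(R[1,1],R[0,1])); tw=-((yaw-cur+180)%360-180)
    q=np.degrees(o["joint_positions"][5])
    print("t",round(o["time"],2),"pos",np.round(o["tool_pos"],1),"yaw",round(cur,2),"q6",round(q,1),"F",np.round(o["contact_force"],2),"M",np.round(o["moment"],3),"w",round(o["grip_width"],1))
    print("shift",d.round(3),"turn",round(tw/5,3),"(",round(tw,1),"deg)")
E
python3 -c "
from h import *
go(533,-305,130,5.2)"
```

```text
t 0.95 pos [ 170.5 -496.6  226.7] yaw 18.95 q6 -8.4 F [-0.64 -1.04  0.54] M [-0.051 -0.041 -0.038] w 91.8
shift [ 3.224 13.501 -2.116] turn 2.75 ( 13.8 deg)
```

>>> {"name": "send_rows", "arguments": {"series": "1 1 4.5 -0.7 0.9; 1 2 9 -1.4 1.8; 1 3.2 13.5 -2.1 2.75; 1 3.2 13.5 -2.1 2.75; 1 3.2 13.5 -2.1 2.75; 1 3.2 13.5 -2.1 2.75; 1 3.2 13.5 -2.1 2.75; 1 3.2 13.5 -2.1 2.75"}}

```text
time: 1.95
tool_pos: [535.0, -303.0, 129.3]
tcp_rot: [-2.559, 1.569, 2.248]
contact_force: [-0.1, 0.3, -0.2]
grip_width: 91.8
```

```bash
python3 - <<'E'
from h import *
c=capture("wrist"); cv2.imwrite("pics/w1.png",c["pixels"][:,:,::-1])
q=proj(c,[[533,-305,28]]);print(q)
go(533,-305,3,5.2)
E
```

```text
[[321.88445518 204.22156917]]
t 2.0 pos [ 533.7 -304.3  129.9] yaw 5.36 q6 47.8 F [ 0.46  0.23 -0.23] M [ 0.045  0.024 -0.078] w 91.8
shift [ 4.231 -0.02   0.022] turn 0.032 ( 0.2 deg)
```

View pics/w1.png

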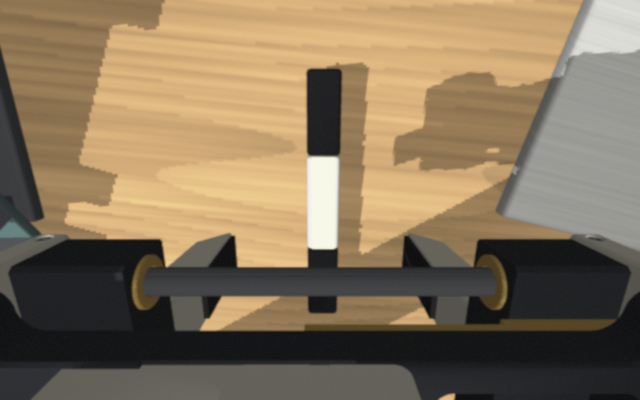

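The white middle spans rows 156–249 and is centred at (323,202), matching the prediction of (322,204). Descending.

>>> {"name": "send_rows", "arguments": {"series": "1 1.6 0 0 0; 1 3 0 0 0; 1 4.2 0 0 0; 1 4.2 0 0 0; -1 4.2 0 0 0; -1 4.2 0 0 0; -1 4.2 0 0 0; -1 4.2 0 0 0"}}

```text
time: 3.0
tool_pos: [533.3, -305.5, 5.2]
tcp_rot: [0.735, 1.57, -0.745]
contact_force: [-0.5, 0.2, -0.1]
grip_width: 56.5
```

>>> {"name": "send_rows", "arguments": {"series": "-1 0 0 0 0; -1 0 0 0 0; -1 0 0 0 0"}}

```text
time: 3.38
tool_pos: [533.1, -305.4, 4.7]
tcp_rot: [-1.228, 1.571, -2.708]
contact_force: [0.2, 0.8, 1.3]
grip_width: 27.6
```

```bash
python3 - <<'E'
from h import *
go(533,-305,3,5.2)
E
```

```text
t 3.38 pos [ 533.1 -305.4    4.7] yaw 5.2 q6 47.9 F [0.18 0.83 1.31] M [0.098 0.022 0.009] w 27.6
shift [ 0.055 -0.002 -0.015] turn 0.001 ( 0.0 deg)
```

Gripped at 27.6 mm. Lift and weigh.

>>> {"name": "send_rows", "arguments": {"series": "-1 -1 0 0 0; -1 -3 0 0 0; -1 -5 0 0 0; -1 -5 0 0 0; -1 -5 0 0 0; -1 -5 0 0 0"}}

```text
time: 4.12
tool_pos: [532.1, -304.7, 152.4]
tcp_rot: [-2.269, 1.566, 2.534]
contact_force: [0.2, -0.1, -3.1]
grip_width: 27.9
```

```bash
python3 - <<'E'
from h import *
go(533,-305,150,5.2)
F=[];M=[]
for i in range(8):
    c=capture("wrist" if i<7 else "scene"); o=get_obs(); F.append(o["contact_force"]);M.append(o["moment"])
    if i==6: w=c
M=np.array(M);F=np.array(F)
print(F.mean(0),F.std(0),M.mean(0),M.std(0)); print("tool axes",(Rt().T@M.mean(0)).round(3))
cv2.imwrite("pics/w2.png",w["pixels"][:,:,::-1]); crop(c,120,170,320,320,4,"pics/s2.png")
E
```

```text
t 4.12 pos [ 532.1 -304.7  152.4] yaw 5.2 q6 47.8 F [ 0.16 -0.05 -3.08] M [-0.015  0.095  0.012] w 27.9
shift [0.08  0.03  0.013] turn 0.001 ( 0.0 deg)
[ 0.03276425 -0.11722266 -2.47379154] [0.42636447 0.49151101 0.35448646] [0.01974467 0.13548709 0.01371235] [0.01949784 0.02756077 0.02462134]
tool axes [-0.014  0.032 -0.133]
```

View pics/w2.png

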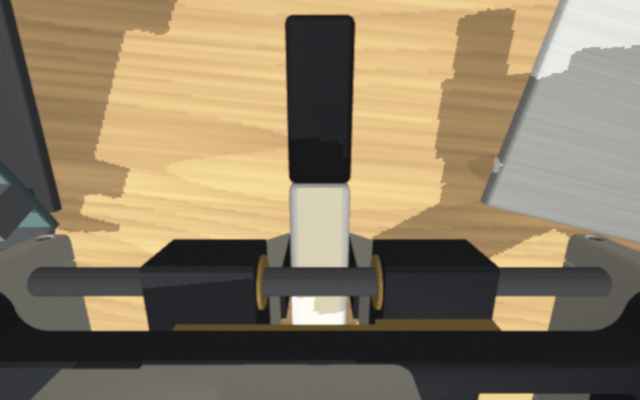

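View pics/s2.png

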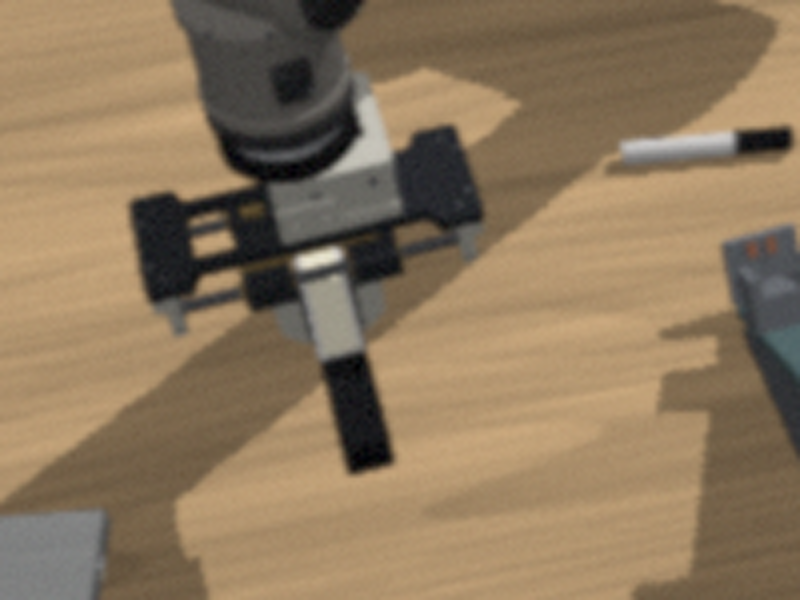

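Weight is about 2.5 N and M_y = +0.135 N m, so the heavy end is on +x (battery about 55 mm along +x). It needs a half turn (−179°, keeping q6 in range), then travel high to above the right berth.

```bash
cat >> h.py <<'E'
P=np.array([550,33.5,110.]);YAW=4.3
def berth(side,x=3,z=0): return P+dockR(YAW)@np.array([x,40*side,z])
E
python3 - <<'E'
from h import *
b=berth(-1); print(b)
go(b[0],b[1],230,184.3)
E
```

```text
[555.58991205  -6.19260489 111.5       ]
t 4.53 pos [ 533.1 -305.4  154.5] yaw 5.2 q6 47.8 F [-0.11 -0.48 -2.71] M [0.038 0.123 0.036] w 27.8
shift [-2.517  1.651 -9.865] turn -35.82 ( -179.1 deg)
```

>>> {"name": "send_rows", "arguments": {"series": "-1 -1.2 0 0 -1; -1 -2.5 0.2 -1 -3; -1 -2.5 0.6 -3 -5; -1 -2.5 1 -5 -7; -1 -2.5 1.3 -7 -9; -1 -2.5 1.6 -9 -11; -1 -2.5 1.65 -9.8 -13; -1 -2.5 1.65 -9.8 -15"}}

```text
time: 5.52
tool_pos: [555.7, -5.7, 229.9]
tcp_rot: [0.58, 1.57, 0.419]
contact_force: [-0.1, 0.0, -1.8]
grip_width: 27.7
```

>>> {"name": "send_rows", "arguments": {"series": "-1 0 0 0 -2; -1 0 0 0 -4; -1 0 0 0 -6; -1 0 0 0 -8; -1 0 0 0 -10; -1 0 0 0 -12; -1 0 0 0 -14; -1 0 0 0 -16"}}

```text
time: 6.52
tool_pos: [555.9, -8.1, 229.9]
tcp_rot: [-1.363, 1.57, -0.132]
contact_force: [0.1, -0.0, -3.0]
grip_width: 27.9
```

```bash
python3 - <<'E'
from h import *
b=berth(-1); print(b)
go(b[0],b[1],230,184.3)
E
```

```text
[555.58991205  -6.19260489 111.5       ]
t 6.53 pos [555.9  -8.1 229.9] yaw 160.53 q6 -79.3 F [ 0.06 -0.01 -2.95] M [ 0.002 -0.202  0.044] w 27.9
shift [-0.004  0.031  0.057] turn -4.754 ( -23.8 deg)
```

>>> {"name": "send_rows", "arguments": {"series": "-1 0 0 0 -2; -1 0 0 0 -4; -1 0 0 0.05 -4.75; -1 0 0 0.05 -4.75; -1 0 0 0.05 -4.75"}}

```text
time: 7.15
tool_pos: [556.3, -6.7, 229.8]
tcp_rot: [-1.901, 1.57, -0.263]
contact_force: [0.3, -0.3, -2.4]
grip_width: 28.1
```

```bash
python3 - <<'E'
from h import *
s=capture("scene"); crop(s,280,120,440,320,3.0,"pics/s3.png")
t=capture("top"); crop(t,230,60,370,220,3.6,"pics/t3.png")
w=capture("wrist"); cv2.imwrite("pics/w3.png",w["pixels"][:,:,::-1])
b=berth(-1); print(b)
go(b[0],b[1],b[2]-9.3+55,184.3)
E
```

```text
[555.58991205  -6.19260489 111.5       ]
t 7.3 pos [556.3  -6.8 229.7] yaw -176.09 q6 -102.5 F [ 0.83  0.63 -2.5 ] M [ 0.131 -0.257 -0.042] w 27.7
shift [2.418 0.022 0.021] turn -0.077 ( -0.4 deg)
```

View pics/s3.png

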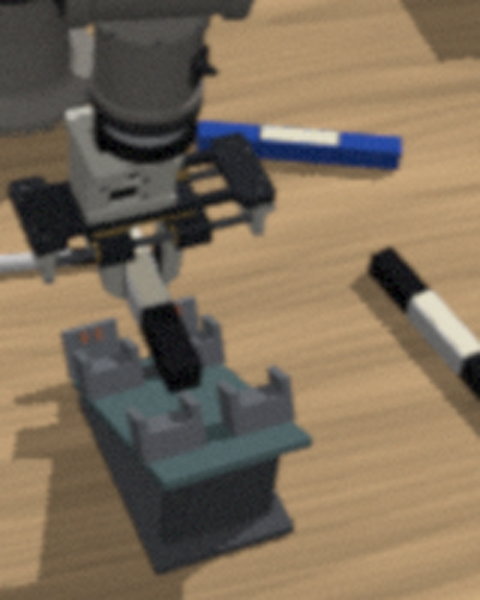

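View pics/t3.png

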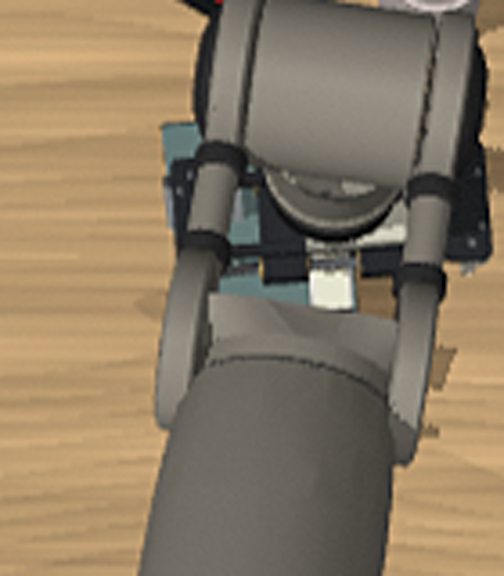

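View pics/w3.png

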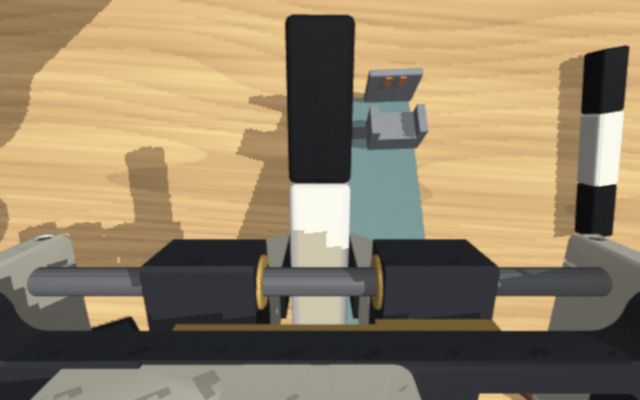

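Scene: lamp horizontal over the right berth. The wrist view shows the left berth's low saddle at (397,125), so I can check the dock estimate against it.

```bash
python3 - <<'E'
from h import *
w=capture("wrist"); overlay(w,P,YAW,(320,40,460,160),5.5,"pics/w4.png")
E
```

```text
(no output)
```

View pics/w4.png

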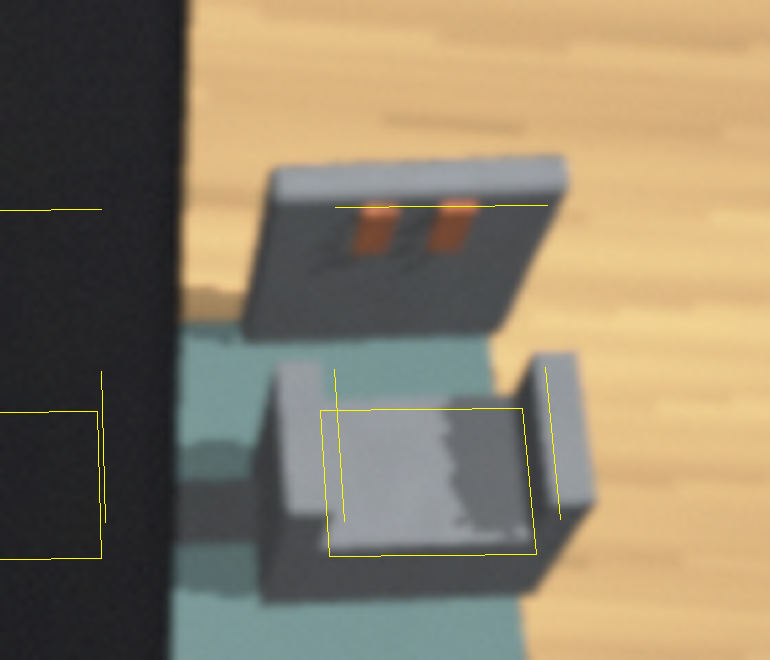

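```bash
python3 - <<'E'
from h import *
from scipy.optimize import least_squares
w=capture("wrist"); t=capture("top")
Dw=np.array([(-90,59,0),(-60,59,0),(-90,21,0),(-60,21,0)]);Iw=np.array([(533,352),(548,500),(322,360),(332,514)])/5.5-.5+[320,40]
def f(q):
    p=q[:3];X=(dockR(q[3])@Dw.T).T+p
    r=(proj(w,X)-Iw).ravel()
    return np.r_[r,(q[2]-110)/2,(q[3]-5.3)*.5]
s=least_squares(f,[550,33,110,5.]);print(s.x.round(2),s.fun.round(2))
q=s.x; print("berths",[(q[:3]+dockR(q[3])@np.array([3,40*k,0])).round(1) for k in(1,-1)])
print("old",berth(1),berth(-1))
E
python3 - <<'E'
import cv2
im=cv2.imread('pics/top0.png')[80:200,265:345]
cv2.imwrite('pics/t5.png',cv2.resize(im,None,fx=5,fy=5,interpolation=cv2.INTER_CUBIC))
E
```

```text
[548.88  32.83 109.88   5.86] [-0.27 -0.03  0.38  0.64 -0.36 -0.1   0.23 -0.51 -0.06  0.28]
berths [array([547.4,  72.9, 111.4]), array([555.5,  -6.7, 111.4])]
old [549.5916139   73.58220579 111.5       ] [555.58991205  -6.19260489 111.5       ]
```

View pics/t5.png

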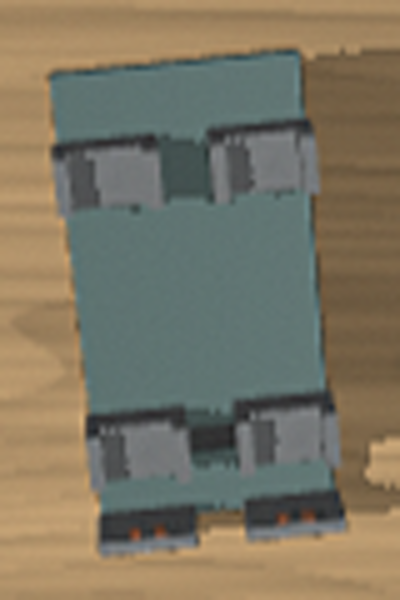

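The fit gives dock (549,33,110) and yaw 5.5°, which agrees with the top-view edges (5–6°).

```bash
sed -i 's/^P=.*/P=np.array([549,33,110.]);YAW=5.5/' h.py; python3 - <<'E'
from h import *
b=berth(-1);print(b); go(b[0],b[1],b[2]-9.3+52,185.5)
E
```

```text
[555.41994528  -6.56683337 111.5       ]
t 7.45 pos [556.3  -6.8 229.7] yaw -176.07 q6 -102.5 F [-0.29 -0.06 -2.25] M [ 0.105 -0.268 -0.01 ] w 27.6
shift [2.517 0.028 0.009] turn -0.313 ( -1.6 deg)
```

>>> {"name": "send_rows", "arguments": {"series": "-1 0.8 0.03 0 -0.3; -1 1.7 0.03 0 -0.3; -1 2.5 0.03 0 -0.3; -1 2.5 0.03 0 -0.3; -1 2.6 0.03 0 -0.3; -1 2.7 0.03 0 -0.3; -1 2.8 0.03 0 -0.3; -1 2.9 0.03 0 -0.3"}}

```text
time: 8.45
tool_pos: [555.3, -6.9, 143.2]
tcp_rot: [-2.378, 1.57, -0.712]
contact_force: [-2.9, -1.9, 1.6]
grip_width: 27.8
```

```bash
python3 - <<'E'
from h import *
w=capture("scene"); crop(w,270,140,430,290,4,"pics/s6.png")
b=berth(-1); go(b[0],b[1],b[2]-9.3,185.5)
E
```

```text
t 8.5 pos [555.2  -6.9 142.7] yaw -174.55 q6 -104.1 F [-1.88 -1.1   1.66] M [-0.015 -0.203 -0.036] w 27.9
shift [ 1.348 -0.007  0.01 ] turn -0.01 ( -0.0 deg)
```

View pics/s6.png

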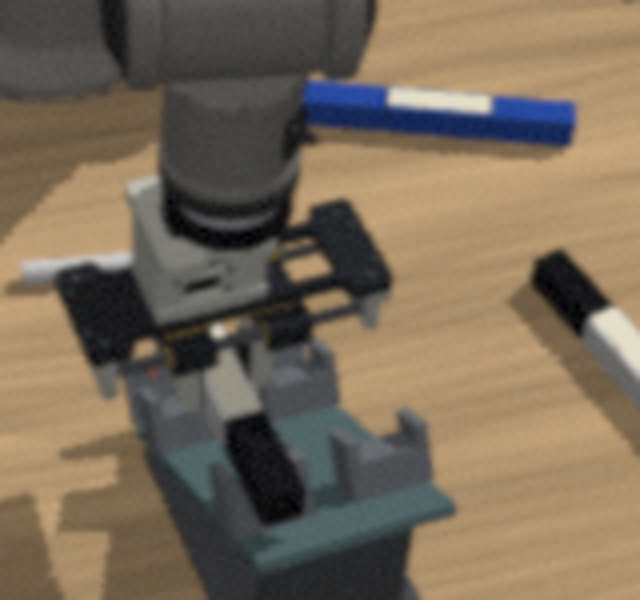

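Light end lies in the upper saddle between its cheeks (crop ~(265,470)); contact force is about 4 N. The lamp starts turning in the grip, so I continue slowly.

>>> {"name": "send_rows", "arguments": {"series": "-1 0.1 0 0 0; -1 0.2 0 0 0; -1 0.3 0 0 0; -1 0.4 0 0 0; -1 0.5 0 0 0; -1 0.6 0 0 0; -1 0.7 0 0 0; -1 0.8 0 0 0"}}

```text
time: 9.5
tool_pos: [556.0, -6.8, 118.7]
tcp_rot: [-1.744, 1.569, -0.078]
contact_force: [-0.3, 0.1, 1.7]
grip_width: 27.7
```

```bash
python3 - <<'E'
from h import *
w=capture("scene"); crop(w,270,140,430,290,4,"pics/s7.png")
b=berth(-1); go(b[0],b[1],b[2]-9.3,185.5)
E
```

```text
t 9.55 pos [556.   -6.8 118.4] yaw -174.55 q6 -104.1 F [ 1.21 -0.89  2.23] M [ 0.091 -0.538  0.01 ] w 27.8
shift [0.541 0.019 0.009] turn -0.009 ( -0.0 deg)
```

View pics/s7.png

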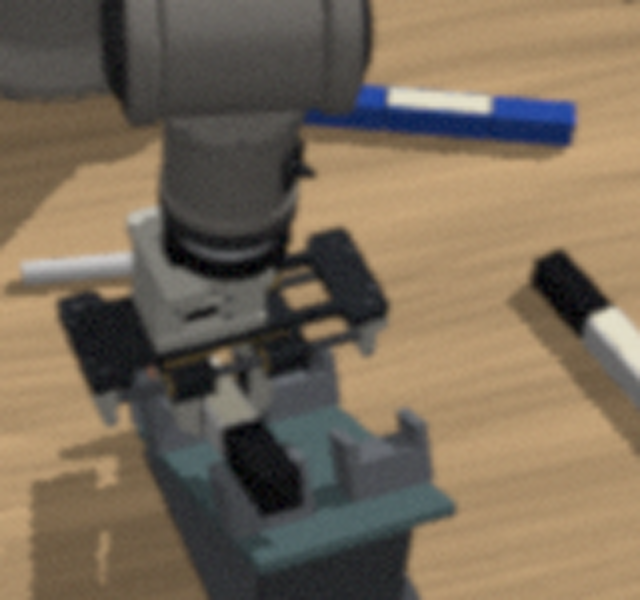

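>>> {"name": "send_rows", "arguments": {"series": "-1 0.1 0 0 0; -1 0.2 0 0 0; -1 0.3 0 0 0; -1 0.38 0 0 0; -1 0.44 0 0 0; -1 0.44 0 0 0"}}

```text
time: 10.3
tool_pos: [555.1, -6.8, 105.2]
tcp_rot: [1.484, 1.57, -3.133]
contact_force: [-0.4, -0.1, 0.3]
grip_width: 27.6
```

```bash
python3 - <<'E'
from h import *
b=berth(-1); go(b[0],b[1],b[2]-9.3,185.5)
w=capture("wrist"); cv2.imwrite("pics/w8.png",w["pixels"][:,:,::-1])
E
```

```text
t 10.3 pos [555.1  -6.8 105.2] yaw -174.54 q6 -104.1 F [-0.42 -0.05  0.33] M [ 0.158 -0.446 -0.054] w 27.6
shift [ 0.101 -0.01   0.006] turn -0.009 ( -0.0 deg)
```

View pics/w8.png

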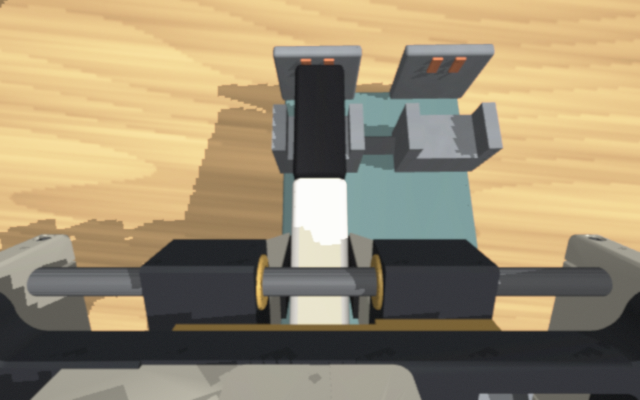

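The heavy end (320,120) sits between the low saddle's cheeks, short of the stop. Last few mm down, looking for a force rise.

>>> {"name": "send_rows", "arguments": {"series": "-1 0.05 0 0 0; -1 0.1 0 0 0; -1 0.1 0 0 0"}}

```text
time: 10.72
tool_pos: [555.5, -6.8, 103.9]
tcp_rot: [-1.846, 1.57, -0.179]
contact_force: [-3.1, -0.2, 11.7]
grip_width: 27.9
```

>>> {"name": "send_rows", "arguments": {"series": "-1 0.05 0 0 0; -1 0.08 0 0 0; -1 0.08 0 0 0"}}

```text
time: 11.1
tool_pos: [555.6, -6.8, 103.8]
tcp_rot: [-1.884, 1.568, -0.218]
contact_force: [-9.4, 0.6, 28.5]
grip_width: 27.7
```

```bash
python3 - <<'E'
from h import *
b=berth(-1); go(b[0],b[1],b[2]-9.3,185.5)
w=capture("wrist"); crop(w,220,20,420,200,4,"pics/w9.png")
s=capture("scene"); crop(s,290,190,390,290,6,"pics/s9.png")
E
```

```text
t 11.1 pos [555.6  -6.8 103.8] yaw -174.54 q6 -104.1 F [-9.41  0.61 28.47] M [0.573 1.327 0.035] w 27.7
shift [0.055 0.005 0.009] turn -0.008 ( -0.0 deg)
```

View pics/w9.png

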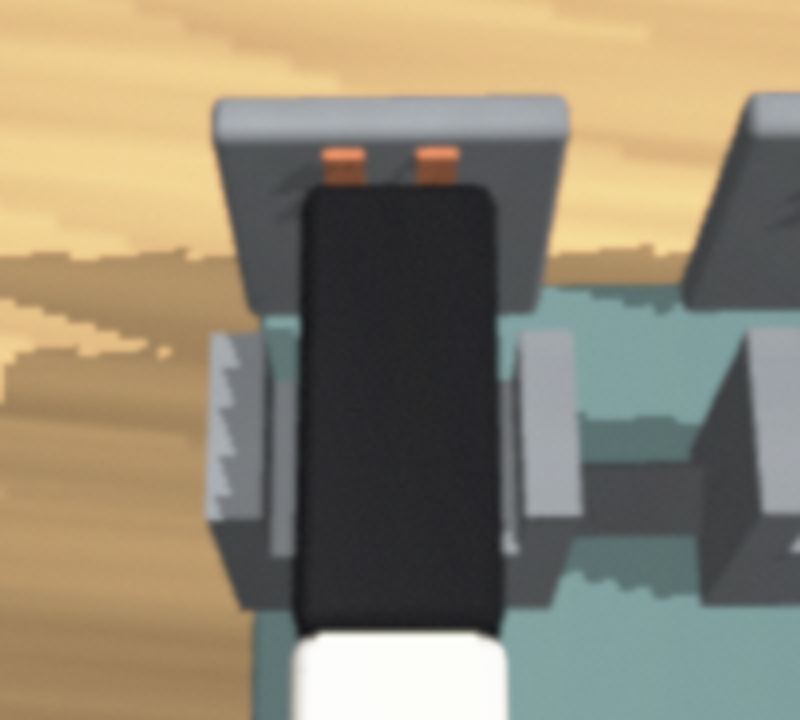

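View pics/s9.png

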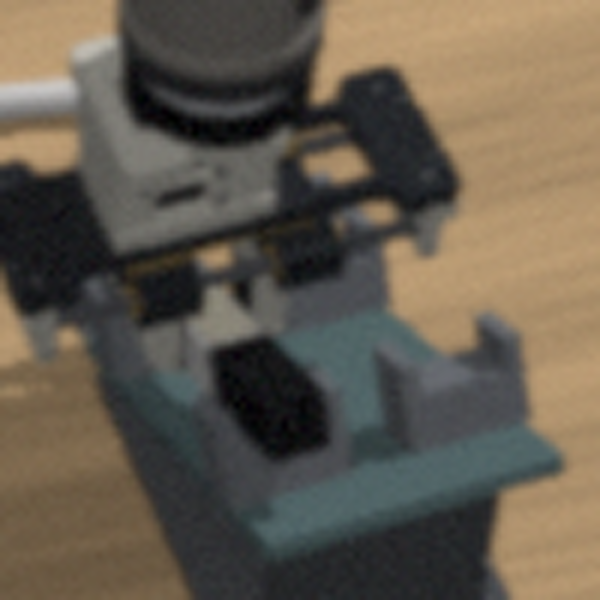

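Seated: the end is 7 mm short of the stop, centred between the cheeks, with 28 N pressing. I'll relieve the press, open part-way, then rise.

>>> {"name": "send_rows", "arguments": {"series": "-1 -0.07 0 0 0; -1 -0.07 0 0 0; 0.2 -0.07 0 0 0; 0.2 -0.07 0 0 0; 0.2 -0.07 0 0 0; 0.2 -0.07 0 0 0; 0.2 -0.07 0 0 0; 0.2 -0.07 0 0 0"}}

```text
time: 12.2
tool_pos: [555.4, -6.8, 102.2]
tcp_rot: [2.477, 1.571, -2.141]
contact_force: [-0.6, -0.5, 0.3]
grip_width: 55.0
```

```bash
python3 - <<'E'
from h import *
b=berth(-1); go(b[0],b[1],230,185.5)
w=capture("wrist"); crop(w,220,20,420,200,4,"pics/w10.png")
E
```

```text
t 12.2 pos [555.4  -6.8 102.2] yaw -174.55 q6 -104.1 F [-0.63 -0.47  0.3 ] M [ 0.131 -0.158  0.025] w 55.0
shift [-4.261e+00 -2.000e-03  8.000e-03] turn -0.009 ( -0.0 deg)
```

View pics/w10.png

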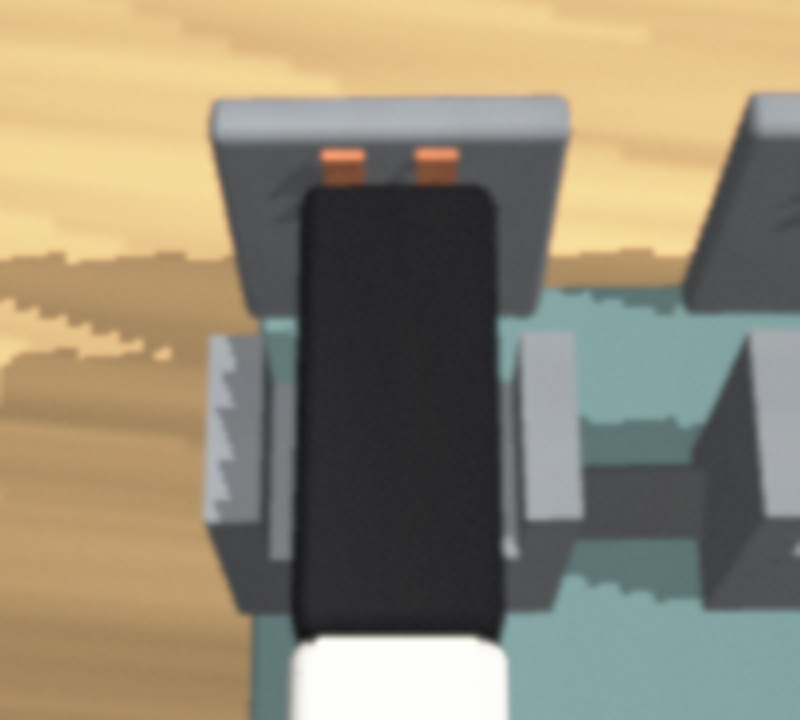

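Released; the lamp stayed put. Rise and go to the second lamp.

>>> {"name": "send_rows", "arguments": {"series": "0.2 -0.5 0 0 0; 0.2 -2 0 0 0; 0.2 -4 0 0 0; 1 -4.2 0 0 0; 1 -4.2 0 0 0"}}

```text
time: 12.88
tool_pos: [555.4, -6.8, 229.0]
tcp_rot: [-1.86, 1.569, -0.194]
contact_force: [-0.9, -0.9, -0.0]
grip_width: 70.6
```

```bash
python3 - <<'E'
from h import *
w=capture("wrist"); cv2.imwrite("pics/w11.png",w["pixels"][:,:,::-1])
go(499,325,130,193)
E
```

```text
t 12.93 pos [554.8  -6.7 227.7] yaw -174.55 q6 -104.1 F [ 0.19 -0.21 -0.31] M [ 0.094 -0.067  0.035] w 74.5
shift [ 3.26   0.798 11.183] turn -1.509 ( -7.5 deg)
```

View pics/w11.png

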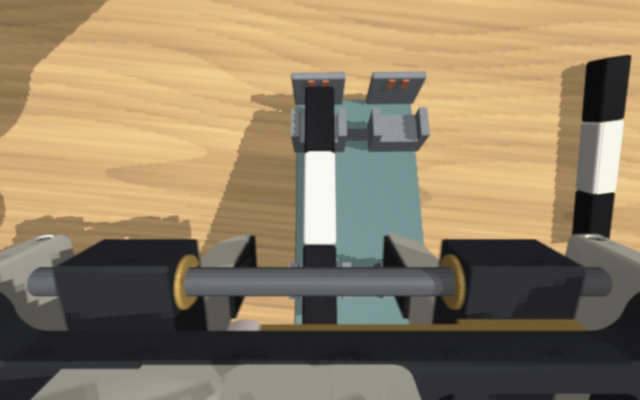

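Lamp 1 lies in the right berth at (320,190). Now over to lamp 2, moving sideways first and then down.

>>> {"name": "send_rows", "arguments": {"series": "1 0 0.2 2 -0.3; 1 0 0.4 4 -0.6; 1 0 0.6 6 -0.9; 1 1 0.7 8 -1.2; 1 2.2 0.8 10 -1.5; 1 3.2 0.8 11.2 -1.5; 1 3.2 0.8 11.2 -1.5; 1 3.2 0.8 11.2 -1.5"}}

```text
time: 13.92
tool_pos: [499.2, 324.9, 131.2]
tcp_rot: [2.018, 1.568, -2.468]
contact_force: [-0.4, -1.2, 1.5]
grip_width: 91.6
```

```bash
python3 - <<'E'
from h import *
w=capture("wrist"); cv2.imwrite("pics/w12.png",w["pixels"][:,:,::-1])
print(proj(w,[[499,325,28]]))
hsv=cv2.cvtColor(w["pixels"],cv2.COLOR_RGB2HSV); m=((hsv[:,:,1]<60)&(hsv[:,:,2]>150)).astype(np.uint8); m[:,:200]=0;m[:,440:]=0;m[260:]=0
k,lab,st,ce=cv2.connectedComponentsWithStats(m);j=1+np.argmax(st[1:,4])
r=cv2.minAreaRect(np.argwhere(lab==j)[:,::-1].astype(np.float32));bx=cv2.boxPoints(r)
print(st[j],ray(w,*r[0],28).round(1),[ray(w,u,v,28)[:2].round(1).tolist() for u,v in bx])
go(499,325,3,193)
E
```

```text
[[318.98519833 202.60722934]]
[ 301  153   33   93 2873] [496.2 322.6  28. ] [[460.5, 300.8], [454.6, 326.8], [534.9, 346.2], [541.4, 318.0]]
t 13.97 pos [499.8 324.6 132.1] yaw -167.08 q6 -77.3 F [ 0.18 -0.66  0.06] M [ 0.111 -0.143 -0.034] w 91.9
shift [4.304 0.021 0.023] turn -0.016 ( -0.1 deg)
```

View pics/w12.png

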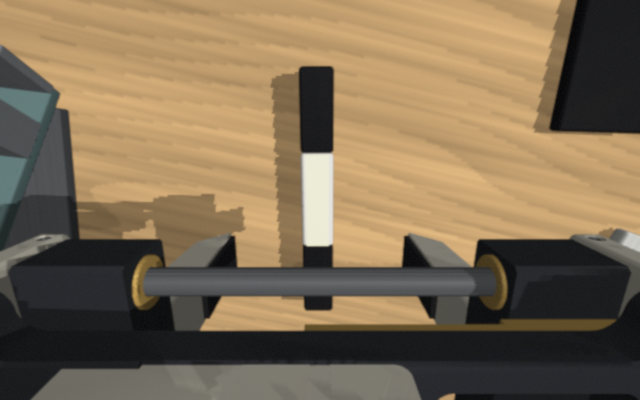

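Lamp 2's white middle is at (318,199) versus the predicted (319,203). I'll apply a small 2 mm correction along it and descend.

>>> {"name": "send_rows", "arguments": {"series": "1 1.6 0.08 0 0; 1 3 0.08 0 0; 1 4.25 0.08 0 0; 1 4.25 0.08 0 0; -1 4.25 0.08 0 0; -1 4.25 0.08 0 0; -1 4.25 0.08 0 0; -1 4.25 0.08 0 0"}}

```text
time: 14.98
tool_pos: [497.4, 325.0, 5.3]
tcp_rot: [-1.472, 1.57, 0.325]
contact_force: [-0.2, 0.4, -0.3]
grip_width: 56.1
```

>>> {"name": "send_rows", "arguments": {"series": "-1 0 0 0 0; -1 0 0 0 0; -1 0 0 0 0; -1 0 0 0 0"}}

```text
time: 15.48
tool_pos: [497.2, 324.7, 4.6]
tcp_rot: [2.516, 1.57, -1.971]
contact_force: [-0.6, -1.3, 0.7]
grip_width: 28.0
```

>>> {"name": "send_rows", "arguments": {"series": "-1 -1 0 0 0; -1 -3 0 0 0; -1 -5 0 0 0; -1 -6 0 0 0; -1 -7.5 0 0 0; -1 -7.5 0 0 0; -1 -7.5 0 0 0; -1 -7.5 0 0 0"}}

```text
time: 16.48
tool_pos: [496.4, 324.5, 227.7]
tcp_rot: [1.805, 1.567, -2.682]
contact_force: [-0.7, -0.6, -2.0]
grip_width: 27.7
```

```bash
python3 - <<'E'
from h import *
F=[];M=[]
for i in range(6):
    w=capture("wrist"); o=get_obs(); F.append(o["contact_force"]);M.append(o["moment"])
print(np.mean(F,0).round(2),np.mean(M,0).round(3),np.std(M,0).round(3),"tool",(Rt().T@np.mean(M,0)).round(3))
b=berth(1);print(b);go(b[0],b[1],230,185.5)
E
```

```text
[ 0.15 -0.05 -2.4 ] [ 0.104 -0.045 -0.001] [0.021 0.022 0.027] tool [ 0.001 -0.091 -0.067]
[547.75228508  73.0648625  111.5       ]
t 16.77 pos [497.1 324.8 229.2] yaw -167.05 q6 -77.2 F [-0.18 -0.26 -2.68] M [ 0.128 -0.019  0.012] w 27.6
shift [-0.024  0.236 -8.557] turn 1.49 ( 7.5 deg)
```

Moments carry an orientation-dependent bias. Against the empty reading here (M_y ≈ −0.12) the change is about +0.08, so the heavy end is at +x. I'll half-turn while travelling and re-measure to confirm.

>>> {"name": "send_rows", "arguments": {"series": "-1 0 0 -0.5 1; -1 0 0.1 -1.5 3; -1 0 0.1 -3 5; -1 0 0.15 -4.5 7; -1 0 0.2 -6 9; -1 0 0.24 -7.5 11; -1 0 0.24 -8.5 13; -1 0 0.24 -8.55 15"}}

```text
time: 17.77
tool_pos: [548.2, 71.0, 229.6]
tcp_rot: [-1.527, 1.57, -1.048]
contact_force: [0.0, 0.7, -1.7]
grip_width: 27.8
```

>>> {"name": "send_rows", "arguments": {"series": "-1 0 0 0 2; -1 0 0 0 4; -1 0 0 0 6; -1 0 0 0 8; -1 0 0 0 10; -1 0 0 0 12; -1 0 0 0 14; -1 0 0 0 16"}}

```text
time: 18.77
tool_pos: [547.8, 73.3, 229.8]
tcp_rot: [0.893, 1.57, -0.021]
contact_force: [0.6, 0.1, -3.0]
grip_width: 27.9
```

```bash
python3 - <<'E'
from h import *
b=berth(1);print(b);go(b[0],b[1],230,5.5)
E
```

```text
[547.75228508  73.0648625  111.5       ]
t 18.77 pos [547.8  73.3 229.8] yaw 37.62 q6 52.1 F [ 0.62  0.05 -2.96] M [ 0.062 -0.166 -0.011] w 27.9
shift [-0.008 -0.007  0.005] turn 6.424 ( 32.1 deg)
```

>>> {"name": "send_rows", "arguments": {"series": "-1 0 0 0 2; -1 0 0 0 4; -1 0 0 0 6; -1 0 0 0 6.4; -1 0 0 0 6.4; -1 0 0 0 6.4"}}

```text
time: 19.52
tool_pos: [547.7, 73.3, 229.7]
tcp_rot: [0.909, 1.571, -0.556]
contact_force: [-0.2, -1.0, -1.8]
grip_width: 28.0
```

```bash
python3 - <<'E'
from h import *
M=[]
for i in range(8):
    w=capture("wrist"); o=get_obs(); M.append(o["moment"])
print(np.mean(M,0).round(3),np.std(M,0).round(3))
overlay(w,P,YAW,(190,20,450,215),3,"pics/w13.png")
b=berth(1);print(b);go(b[0],b[1],b[2]-9.4+52,5.5)
E
```

```text
[ 0.039 -0.108 -0.014] [0.023 0.029 0.042]
[547.75228508  73.0648625  111.5       ]
t 19.93 pos [547.7  73.3 229.7] yaw 5.97 q6 83.7 F [-0.   -0.48 -2.58] M [ 0.021 -0.084 -0.034] w 27.9
shift [2.519e+00 1.000e-03 7.000e-03] turn 0.093 ( 0.5 deg)
```

View pics/w13.png

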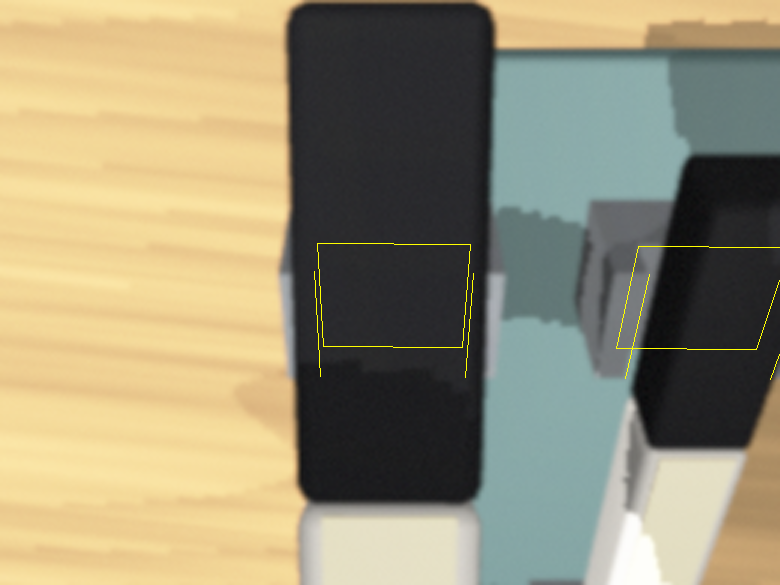

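Loaded M_y is now −0.108, against an empty ≈ +0.02 in this orientation, so the heavy end is on −x (the low end). Both readings agree. The wrist overlay puts the left berth's upper saddle right under the lamp (midpoint within 1 mm). Lowering.

>>> {"name": "send_rows", "arguments": {"series": "-1 0.8 0 0 0.1; -1 1.7 0 0 0.1; -1 2.5 0 0 0.1; -1 2.5 0 0 0.1; -1 2.6 0 0 0.1; -1 2.7 0 0 0.1; -1 2.8 0 0 0.1; -1 2.9 0 0 0.1"}}

```text
time: 20.92
tool_pos: [547.6, 73.2, 143.1]
tcp_rot: [0.96, 1.57, -0.516]
contact_force: [-3.7, -1.4, 2.2]
grip_width: 27.9
```

```bash
python3 - <<'E'
from h import *
w=capture("wrist"); crop(w,190,20,450,215,3,"pics/w14.png")
b=berth(1); go(b[0],b[1],b[2]-9.4,5.5)
E
```

```text
t 20.98 pos [547.5  73.2 142.6] yaw 5.45 q6 84.2 F [-1.4  -1.16  1.7 ] M [-0.026 -0.082 -0.064] w 27.8
shift [1.351 0.007 0.005] turn -0.01 ( -0.1 deg)
```

View pics/w14.png

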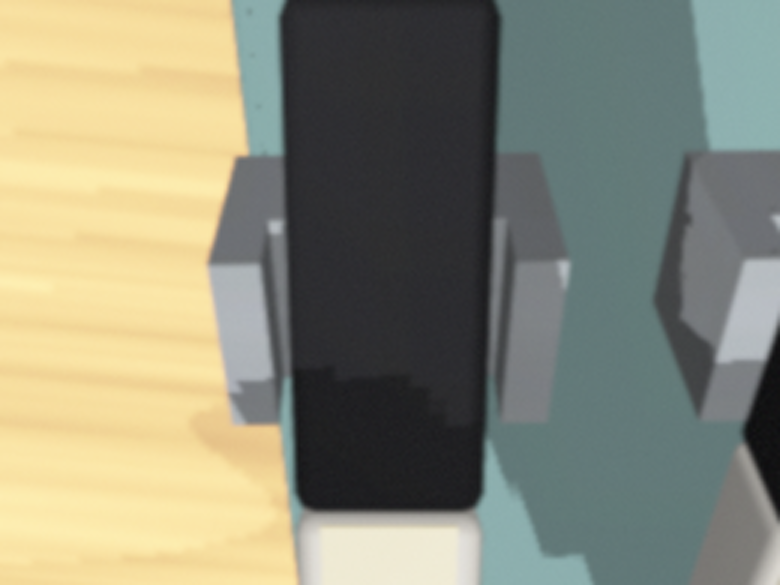

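The lamp is centred between the upper saddle's cheeks (crop x 265–515) and first contact is felt. Continuing exactly as before.

>>> {"name": "send_rows", "arguments": {"series": "-1 0.1 0 0 0; -1 0.2 0 0 0; -1 0.3 0 0 0; -1 0.4 0 0 0; -1 0.5 0 0 0; -1 0.6 0 0 0; -1 0.7 0 0 0; -1 0.8 0 0 0"}}

```text
time: 21.98
tool_pos: [548.3, 73.3, 118.7]
tcp_rot: [1.479, 1.569, 0.003]
contact_force: [-0.8, -1.1, 0.6]
grip_width: 27.6
```

```bash
python3 - <<'E'
from h import *
w=capture("wrist"); crop(w,190,20,450,215,3,"pics/w15.png")
w=capture("scene"); crop(w,290,170,390,290,5,"pics/s15.png")
b=berth(1); go(b[0],b[1],b[2]-9.4,5.5)
E
```

```text
t 22.07 pos [548.3  73.3 118.6] yaw 5.45 q6 84.2 F [ 0.2   0.06 -0.41] M [-0.009 -0.244 -0.034] w 27.7
shift [ 0.55  -0.02   0.006] turn -0.01 ( -0.0 deg)
```

View pics/s15.png

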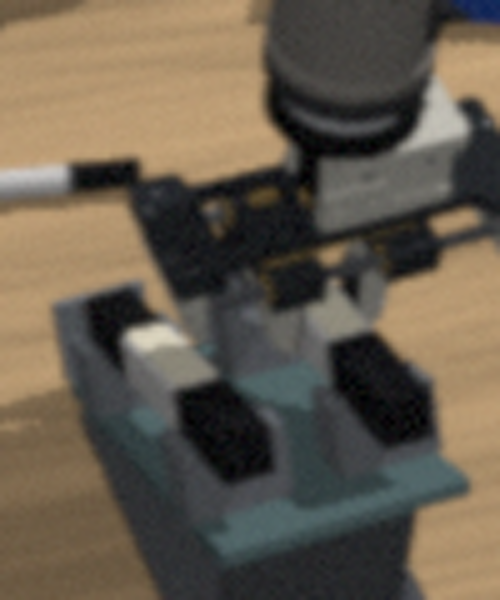

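>>> {"name": "send_rows", "arguments": {"series": "-1 0.1 0 0 0; -1 0.2 0 0 0; -1 0.3 0 0 0; -1 0.4 0 0 0; -1 0.44 0 0 0; -1 0.44 0 0 0"}}

```text
time: 22.82
tool_pos: [547.4, 73.3, 105.3]
tcp_rot: [-1.524, 1.57, -3.0]
contact_force: [0.3, 0.2, 0.3]
grip_width: 28.1
```

>>> {"name": "send_rows", "arguments": {"series": "-1 0.05 0 0 0; -1 0.1 0 0 0; -1 0.1 0 0 0"}}

```text
time: 23.2
tool_pos: [547.8, 73.3, 104.2]
tcp_rot: [1.398, 1.57, -0.077]
contact_force: [-4.5, -0.6, 14.1]
grip_width: 27.6
```

```bash
python3 - <<'E'
from h import *
w=capture("wrist"); cv2.imwrite("pics/w16.png",w["pixels"][:,:,::-1])
w=capture("scene"); crop(w,290,170,390,290,5,"pics/s16.png")
b=berth(1); go(b[0],b[1],b[2]-9.4,5.5)
E
```

```text
t 23.3 pos [547.8  73.3 104.2] yaw 5.46 q6 84.2 F [-3.95 -1.22 13.45] M [0.162 0.446 0.019] w 28.0
shift [ 0.071 -0.002  0.007] turn -0.008 ( -0.0 deg)
```

View pics/s16.png

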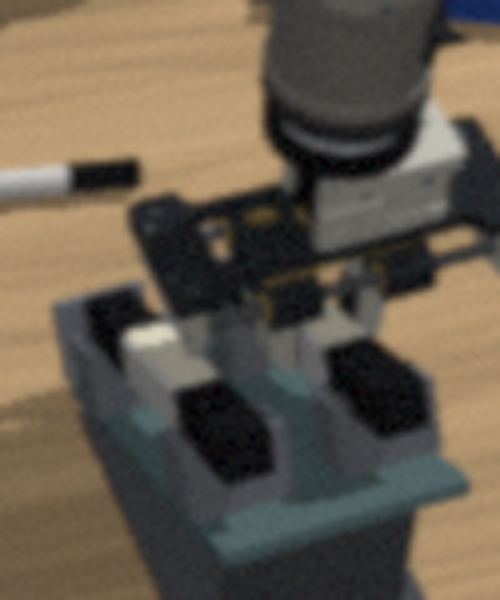

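View pics/w16.png

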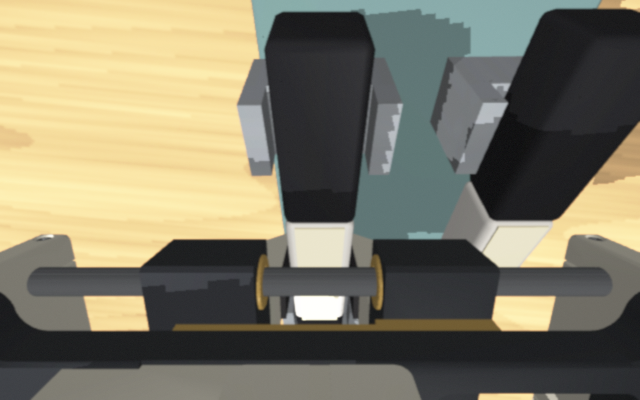

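Same height and force pattern as lamp 1, and both lamps lie parallel. Press a touch more, relieve, open part-way.

>>> {"name": "send_rows", "arguments": {"series": "-1 0.04 0 0 0; -1 0.04 0 0 0; -1 -0.03 0 0 0; -1 -0.03 0 0 0; 0.1 -0.03 0 0 0; 0.1 -0.03 0 0 0; 0.1 -0.03 0 0 0; 0.1 -0.03 0 0 0"}}

```text
time: 24.3
tool_pos: [547.5, 73.3, 103.1]
tcp_rot: [-1.515, 1.57, -2.991]
contact_force: [-0.1, 0.5, -0.9]
grip_width: 50.4
```

>>> {"name": "send_rows", "arguments": {"series": "0.1 0 0 0 0; 0.1 0 0 0 0; 0.1 0 0 0 0"}}

```text
time: 24.68
tool_pos: [547.7, 73.3, 103.4]
tcp_rot: [0.13, 1.571, -1.346]
contact_force: [-0.2, -0.4, -0.3]
grip_width: 50.4
```

>>> {"name": "send_rows", "arguments": {"series": "0.1 -0.3 0 0 0; 0.1 -1 0 0 0; 0.1 -2.5 0 0 0; 0.1 -4 0 0 0; 0.1 -5 0 0 0; 0.1 -5 0 0 0"}}

```text
time: 25.42
tool_pos: [548.9, 73.3, 256.7]
tcp_rot: [1.46, 1.564, -0.015]
contact_force: [-0.1, 0.3, -0.2]
grip_width: 50.4
```

```bash
python3 - <<'E'
from h import *
w=capture("wrist"); cv2.imwrite("pics/w17.png",w["pixels"][:,:,::-1])
go(330,330,300,5.5)
E
```

```text
t 25.48 pos [548.   73.3 254.6] yaw 5.45 q6 84.2 F [ 0.16 -0.65 -0.2 ] M [ 0.014  0.04  -0.006] w 50.6
shift [-1.533 -6.416 -9.208] turn -0.009 ( -0.0 deg)
```

View pics/w17.png

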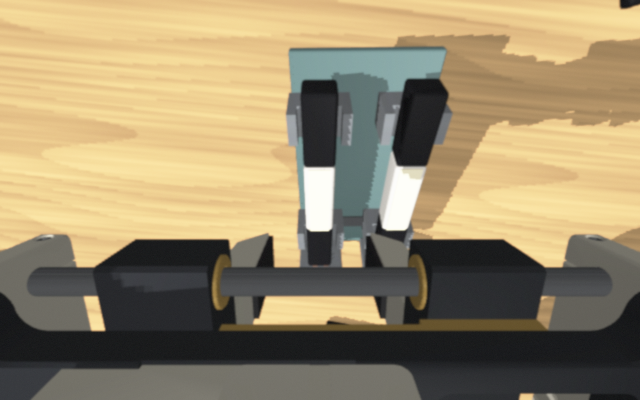

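Both lamps are seated. The empty M_y here is +0.04, against −0.108 when loaded, which confirms the orientation again. Move the arm aside for a final look.

>>> {"name": "send_rows", "arguments": {"series": "0.1 -0.5 -0.5 -1.5 0; 0.1 -1 -1.5 -3 0; 0.1 -1 -2.5 -4.5 0; 0.1 -1 -3.5 -6 0; 0.1 -1 -4 -7.5 0; 0.1 -1 -4 -8.5 0; 0.1 -1 -4 -8.5 0; 0.1 -1 -4 -8.5 0"}}

```text
time: 26.48
tool_pos: [403.7, 315.0, 282.4]
tcp_rot: [-0.948, 1.568, -2.424]
contact_force: [-0.4, -0.0, -0.9]
grip_width: 50.7
```

```bash
python3 - <<'E'
from h import *
t=capture("top"); s=capture("scene")
def ov(c,box,sc):
    u0,v0,u1,v1=box
    im=cv2.resize(c["pixels"][v0:v1,u0:u1,::-1],None,fx=sc,fy=sc,interpolation=cv2.INTER_CUBIC)
    for k in(1,-1):
        X=[P+dockR(YAW)@np.array([x,40*k+y,14]) for x,y in((-115,-14),(105,-14),(105,14),(-115,14))]  # expected, 5 short
        q=((proj(c,np.array(X))-[u0,v0]+.5)*sc).astype(int)
        cv2.polylines(im,[q.reshape(-1,1,2)],True,(0,255,255),1)
    return im
a=ov(t,(265,80,345,200),5);b=cv2.resize(ov(s,(295,205,395,305),4),(400,400))
o=np.zeros((600,800,3),np.uint8);o[:,:400]=a;o[:400,400:]=b;cv2.imwrite("pics/fin.png",o)
for c in(t,s): print([(round(p["score"],2),[round(float(x)) for x in p["point"]]) for p in place_of(c,"lamp_a_mid")])
print(P+dockR(YAW)@[0,40,0],P+dockR(YAW)@[0,-40,0]); o=get_obs();print(o["time"],o["tool_pos"],o["contact_force"])
E
```

```text
[(0.62, [558, -11, 113])]
[(0.57, [555, -7, 114])]
[545.1661699   72.81584793 110.        ] [552.8338301   -6.81584793 110.        ]
26.675 [404.28404593 314.85390326 283.20423069] [-0.28576413  0.48268324 -0.56820456]
```

View pics/fin.png

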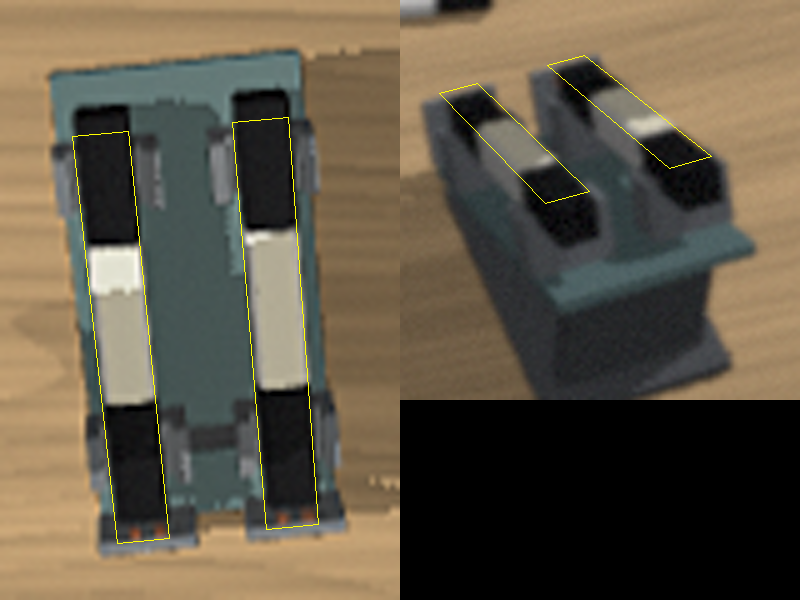

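Top view: both lamps lie between their cheeks along the berths. The drawn outline is for x = −5 mm, and the lamps lie about 8–10 mm upslope of it, so x ≈ +3 to +5 mm, well inside ±22. Handing in.

```bash
python3 -c "
from plant import *
print(close_job())"
```

```text
the job is handed in; nothing more can be done
None
```

Both bar lamps are in the dock, one in each berth with the heavy end at the low end, and the job is handed in; no verdict was reported. I gripped each at mid-length and gave it a half turn. I then lowered it until the upper saddle tilted it onto both saddles, and released it at about 26 s of the allowed 72.

**Position:** The last top and scene pictures show both lamps released between their cheeks and parallel to the slope. They lie about 3–5 mm upslope of centre (limit 22 mm). The arm was standing clear with no contact force.

**Heavy ends:** This rests on the wrist moment. The sensor has an offset that changes with orientation, so the second lamp's first reading was ambiguous. I settled it by comparing with empty readings and measuring again after the half turn, and those agreed. I made no separate sag test.

**Disagreements in the checks:**
- My first dock estimate was 1–2 mm and about 1° off; I corrected it from a wrist picture before placing.
- In the final pictures the detector found only one of the two lamps, a few mm from the measured berth.

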